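# Clip a food box shut in cross order

## Task

Close the food box on the table for storage: swing its four lid clips in over the rim and press each one down until it snaps fully shut. Go crosswise so that the lid seats evenly: after the first clip shut the one at the opposite corner, then the remaining two. Press gently, never with more than 30 N, leave the box where it stands (it may slip a few centimetres at most), and do not disturb the things around it.

Things in the scene. Friction and masses are not known exactly. Their poses are not given: they have to be found in the camera images.
- storage_box: White plastic food box, flat lid laid on, loose on the table, 1.3 to 2.2 kg. Origin: centre of its underside; x along its long side, away from the robot when unturned (turned up to 0.45 rad either way), y left, z up. Body 190 x 140 x 82 mm; lid 204 x 148 mm, top at z 94 mm. Two alike grey flap clips on each long side, near the corners, hinged on brackets outside the lid's edge.
- clip_far_left (a joint): Angle of the far left clip, rad: 0 shut (level, pointing inward over the lid), 1.57 upright, more leans outward, at most 2.1; starts 1.2 to 1.95. Flap 36 mm wide (along box x), 5 mm thick, 48 mm long from the hinge line. Shut, its top lies 2.5 mm above the hinge line, on a hard stop.
- hinge_far_left (a point): NOMINAL middle of the far left clip's hinge line, at (+60, +80, 115) mm in the box frame; x along the hinge line (box x), y box left, z up. The real bracket, with clip, catch and stop together, stands up to 6 mm higher or lower than this, different at each corner and not measured: feel for it.
- clip_far_right (a joint): Angle of the far right clip, rad: 0 shut (level, pointing inward over the lid), 1.57 upright, more leans outward, at most 2.1; starts 1.2 to 1.95. Stiff hinge: about 1 N at the flap's end swings it, and it stays where it is left. Built like the other three clips.
- hinge_far_right (a point): NOMINAL middle of the far right clip's hinge line, at (+60, -80, 115) mm in the box frame; x along the hinge line (box x), y box left, z up. The real bracket, with clip, catch and stop together, stands up to 6 mm higher or lower than this, different at each corner and not measured: feel for it.
- clip_near_left (a joint): Angle of the near left clip, rad: 0 shut (level, pointing inward over the lid), 1.57 upright, more leans outward, at most 2.1; starts 1.2 to 1.95. A nose under each flap, 31 mm from the hinge, must pass a sprung catch on the lid: first met near 0.18 rad, then growing to about 11 N pressed at the flap's end (13 N at 40 mm).
- hinge_near_left (a point): NOMINAL middle of the near left clip's hinge line, at (-60, +80, 115) mm in the box frame; x along the hinge line (box x), y box left, z up. The real bracket, with clip, catch and stop together, stands up to 6 mm higher or lower than this, different at each corner and not measured: feel for it.
- clip_near_right (a joint): Angle of the near right clip, rad: 0 shut (level, pointing inward over the lid), 1.57 upright, more leans outward, at most 2.1; starts 1.2 to 1.95. Each clip gives only below about 0.06 rad (its end some 3 mm above shut), then snaps to 0 and stays; left short of that it springs back up a few mm.
- hinge_near_right (a point): NOMINAL middle of the near right clip's hinge line, at (-60, -80, 115) mm in the box frame; x along the hinge line (box x), y box left, z up. The real bracket, with clip, catch and stop together, stands up to 6 mm higher or lower than this, different at each corner and not measured: feel for it.
- kitchen_timer: Wind-up kitchen timer, white round base 62 mm across, red knob, 44 mm high; bystander. Origin: centre of its underside.
- dipped_cupcake_1: Brown cupcake in a pleated cup, 76 mm across, 67 mm high; bystander. Origin: centre of its underside.
- dipped_cupcake_2: Brown cupcake in a pleated cup, 76 mm across, 71 mm high; bystander. Origin: centre of its underside.
- label_tape: Roll of tan tape lying flat, 100 mm across, 25 mm high; bystander. Origin: centre of its underside.

How it is judged (in metres and radians):
On the way:
1. two clips at opposite corners are snapped shut while the other two are still open (((value of joint each of clip_far_left, clip_near_right below 0.03 rad and value of joint each of clip_far_right, clip_near_left above 0.03 rad) or (value of joint each of clip_far_right, clip_near_left below 0.03 rad and value of joint each of clip_far_left, clip_near_right above 0.03 rad))), for 0.2 s.
At the end, for the whole second after the job is handed in: All four clips are snapped shut (hinge angle under 0.03 rad), and the box stands level (within 0.05 rad) and still (under 0.01 m/s), within 50 mm of where it began (value of joint each of clip_far_left, clip_far_right, clip_near_left, clip_near_right below 0.03 rad and linear speed of storage_box below 0.01 m/s and distance of storage_box from where it was at the start of the episode below 0.05 m and angle between storage_box's own z axis and vertical below 0.05 rad); the robot touches nothing.
It fails at once if two clips on the same side or the same end are shut before any opposite pair ((value of joint each of clip_far_left, clip_near_left below 0.03 rad and value of joint each of clip_far_right, clip_near_right above 0.03 rad) or (value of joint each of clip_far_right, clip_near_right below 0.03 rad and value of joint each of clip_far_left, clip_near_left above 0.03 rad) or (value of joint each of clip_far_left, clip_far_right below 0.03 rad and value of joint each of clip_near_left, clip_near_right above 0.03 rad) or (value of joint each of clip_near_left, clip_near_right below 0.03 rad and value of joint each of clip_far_left, clip_far_right above 0.03 rad)).
It fails at once if the robot presses on the box or its clips with more than 30 N (contact force between any of the fingers, the arm and storage_box above 30 N).
It fails at once if a bystander is moved by more than 20 mm (distance of any of kitchen_timer, dipped_cupcake_1, dipped_cupcake_2, label_tape from where it was at the start of the episode above 0.02 m).
It also fails if it takes over 64 s, if anything falls off the work surface, if the arm or the gripper's body presses on something with over 40 N, if the wrist force passes 120 N, or if a joint passes its speed limit or range.

## Robot

A 6-joint arm with a two-finger parallel gripper is mounted at the origin on a cart in front of the work surface, level with it; the furniture and walls round the work are solid. World frame = base frame: x ahead of the robot, y to its left, z up, the work surface at z = 0. Lengths are in mm, angles in rad, forces in N, time in s.
With the tool pointing down it reaches from about 325 to 875 mm from the base axis. Payload 4.4 kg.
Tool frame: the origin (TCP) lies on the centre line of the jaws, within the pads' length; the fingertips stand ahead of it and the grasp point (between the pads) lies 6 mm ahead of it (ctrl.tcp_to_tips is the z of the fingertips in the tool frame, in mm); z points along the fingers, y is the direction in which the jaws open and shut (so a half turn about z gives the same grasp; the last joint's range is limited). The gripper opens to 85 mm and grips with 20 to 120 N. Pads are 22 mm wide; open, the fingers measure 114 mm over their backs; the gripper's body (76 mm by 85 mm) begins 54 mm behind the grasp point. The pads swing forward as they close: fully open they stand 13 mm farther back than shut.
Start: joints at [-1.433, 0.207, 1.542, -0, 1.393, -0.15], TCP at [163.197, -551.357, 256.282] pointing down, gripper open.
Joint ranges: [-2.73, 2.73], [-0.86, 2.22], [0.23, 2.46], [-1.11, 4.25], [0.08, 2.63], [-2.82, 2.82]. Speed limits (rad/s): [2.79, 2.79, 3.14, 3.14, 3.14, 3.14].

## Interface

Orientations are given as a 3x3 rotation matrix whose columns are the frame's x, y, z axes.
In Python, from plant import ctrl, sensors, optics gives the robot as it stands. Calls block until the motion is done:
- ctrl.move_ptp(position, orientation): joint-space move of the TCP to a pose.
- ctrl.move_l(position, rot=None, vel=150, threshold=None): straight line of the TCP; rot=None keeps the orientation; vel is the mean speed in mm/s. With threshold (N) it stops when the force on the tool has changed by that much, and returns True; else False.
- ctrl.set_joints(angles): joint-space move.
- ctrl.gripper_to(opening, force=None): finger opening in mm; force is the grip in N (None keeps the last); returns when the fingers have stopped.
- ctrl.hold(seconds).
- ctrl.solve_ik(position, orientation): joint angles nearest the present ones, or None.
- sensors.read_state(): the state.
- optics.grab_frame(name): name is "scene" or "top" or "wrist"; returns (picture, depth): 480x640x3 uint8, red, green, blue; 480x640 float32, mm along the optical axis (not along the pixel's ray), 0 where there is no reading.
- optics.camera_params(name): a dict with "mtx" (3x3 intrinsics, pixels), "k1" (the pictures are not rectified: a ray, as slopes to the right and down, at radius r is drawn at 1 + k1 r^2 times it, then the intrinsics apply), "R" (3x3) and "t" (3): a world point X has camera coordinates R X + t; the wrist camera has in their place "T_tool_cam" (4x4, takes a point from camera to tool coordinates, whose origin is the TCP and whose axes are the flange's). Camera axes: x right, y down, z forward; pixel columns grow to the right and rows downward; lengths in mm; the calibration is good to about 2 mm. A picture is of the moment at which its call begins: read the wrist's pose just before it. camera_params takes no time and is no camera call.
A pose or a line that the arm cannot do raises ctrl.MotionError and nothing moves.
- ctrl.finish_job(): hands the job in, once; it reports no verdict.
The state is a dict: "t": time; "q": joint angles; "qvel": joint speeds; "tau": joint torques, N m; "eef_pos": TCP position; "eef_rot": TCP orientation; "force": force on the tool from outside, world axes, zero at the start; "wrist_torque": the same for the moment, N m; "grip_width": finger opening in mm.
Only numpy, scipy, OpenCV 4.12 (cv2) and the standard library are available. Lean on these libraries where they do the work, as an engineer would, in place of code of your own. Each camera call takes 0.05 s, during which the arm holds its last target.

## Working session

There is one attempt and no reset: what is moved stays moved. The work goes in short steps, each a Python script; the robot and the scene stay as the last script left them, time stands still between calls to the robot, and variables do not carry over. Pictures are saved under pics/ and viewed, and the job is handed in when it is done.

```bash
ls; mkdir -p pics
python3 - <<'E'
from plant import ctrl, sensors, optics
import cv2
for n in ["scene","top"]:
    p,d=optics.grab_frame(n); cv2.imwrite(f"pics/{n}0.png",p[:,:,::-1])
    import numpy as np; np.save(f"pics/{n}0.npy",d); np.save(f"pics/{n}0rgb.npy",p)
    c=optics.camera_params(n); print(n,c)
print(optics.camera_params("wrist"))
print(ctrl.tcp_to_tips, sensors.read_state())
E
```

```text
pics
scene {'mtx': array([[516.80592131,   0.        , 317.83677303],
       [  0.        , 516.80592131, 229.65895622],
       [  0.        ,   0.        ,   1.        ]]), 'k1': 0.019996486090124166, 'R': array([[-0.6597667 , -0.75129671,  0.01616024],
       [-0.54971939,  0.46786186, -0.69203603],
       [ 0.51236363, -0.46546593, -0.72168205]]), 't': array([332.63243029, 382.5474837 , 914.00531353])}
top {'mtx': array([[458.77726354,   0.        , 317.70687227],
       [  0.        , 458.77726354, 232.55200188],
       [  0.        ,   0.        ,   1.        ]]), 'k1': -0.05775485071509466, 'R': array([[ 0.01971785, -0.99978331, -0.00667424],
       [-0.98873564, -0.01850847, -0.14852363],
       [ 0.14836792,  0.00952762, -0.98888634]]), 't': array([ -31.37332115,  521.84612757, 1085.55404196])}
{'mtx': array([[404.48847754,   0.        , 316.95821579],
       [  0.        , 404.48847754, 231.96312412],
       [  0.        ,   0.        ,   1.        ]]), 'k1': -0.06312020314928012, 'T_tool_cam': array([[-3.88658853e-04, -9.56449669e-01, -2.91897037e-01,
         7.41785744e+0
[... 338 characters left out ...]
,  1.22041332e-05,
        1.39349799e+00, -1.50525476e-01]), 'qvel': array([ 0.00052794, -0.00311524, -0.00298924, -0.00058925,  0.00058287,
        0.00139926]), 'tau': array([-4.43814979e-04, -3.84088254e+01, -2.92550343e+01, -1.50624219e-04,
        4.86149424e-03,  1.73078234e-05]), 'eef_pos': array([ 163.1407469 , -550.69383027,  255.18704268]), 'eef_rot': array([[ 9.58849568e-01,  2.83914469e-01, -2.83092907e-04],
       [ 2.83914412e-01, -9.58847248e-01,  2.13584800e-03],
       [ 3.34955295e-04, -2.12833109e-03, -9.99997679e-01]]), 'force': array([ 0.0283638 ,  0.98824462, -0.64521719]), 'wrist_torque': array([ 0.08242397, -0.05218243,  0.02235285]), 'grip_width': 85.38628470900788}
```

View pics/scene0.png

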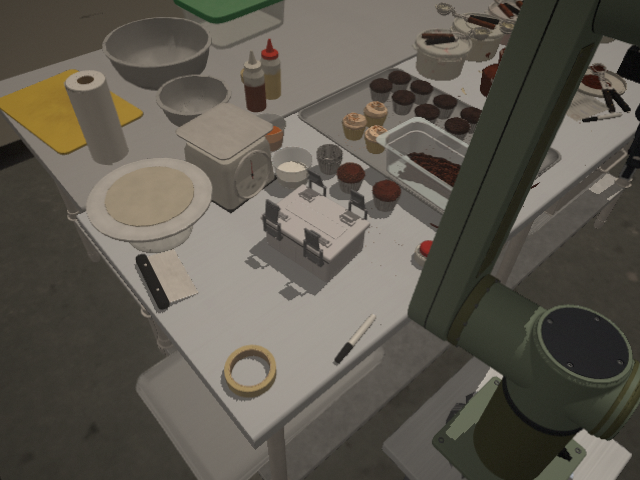

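View pics/top0.png

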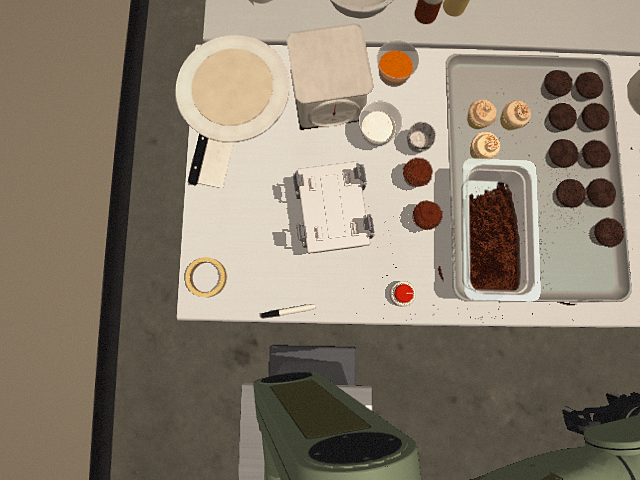

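The top view shows the box at about (332,207), clips at (300,180), (305,235), (353,173), (366,224), cupcakes right at (417,171) and (427,214), the timer at (403,293) and the tape at (205,277). Next I fit the lid.

```bash
cat > h.py <<'E'
import numpy as np, cv2
from plant import ctrl, sensors, optics
def cloud(name,d,R=None,t=None):
    c=optics.camera_params(name)
    v,u=np.mgrid[0:480,0:640]
    pts=np.stack([u.ravel(),v.ravel()],1).astype(np.float64)[:,None]
    n=cv2.undistortPoints(pts,c["mtx"],np.array([c["k1"],0,0,0.]))[:,0]
    z=d.ravel()
    P=np.column_stack([n[:,0]*z,n[:,1]*z,z])
    if R is None: W=(P-c["t"])@c["R"]
    else:
        T=c["T_tool_cam"]; W=(P@T[:3,:3].T+T[:3,3])@R.T+t
    W[z==0]=np.nan
    return W.reshape(480,640,3)
E
python3 - <<'E'
from h import *
for n in ["top","scene"]:
    d=np.load(f"pics/{n}0.npy"); W=cloud(n,d)
    np.save(f"pics/{n}W.npy",W)
    if n=="top":
        print("table",W[270,300],W[210,400])
        roi=np.zeros((480,640),bool); roi[140:270,265:395]=1
    else:
        roi=np.zeros((480,640),bool); roi[160:280,250:380]=1
    z=W[...,2]
    m=roi&(np.abs(z-94)<5)
    num,lab,st,cen=cv2.connectedComponentsWithStats(m.astype(np.uint8))
    k=1+np.argmax(st[1:,4]); m=lab==k
    P=W[m]; print(n,len(P),np.median(P[:,2]))
    r=cv2.minAreaRect(P[:,:2].astype(np.float32)); print(r)
    m2=roi&(z>105); print("high",m2.sum(),np.nanmax(z[roi]))
    n2,l2,s2,c2=cv2.connectedComponentsWithStats(m2.astype(np.uint8))
    for i in range(1,n2):
        if s2[i,4]>8: Q=W[l2==i]; print(s2[i,4],c2[i],Q.min(0).round(),Q.max(0).round(),Q.mean(0).round())
E
```

```text
table [432.50119829  21.62324703  -1.34930388] [ 5.90390300e+02 -2.30206873e+02  2.18256397e-01]
top 4800 94.35033939185033
((579.0629272460938, -59.45586395263672), (204.51161193847656, 156.09767150878906), 8.720627784729004)
high 742 168.11627540147788
181 [359.59668508 172.76243094] [ 625. -130.  108.] [ 676. -100.  162.] [ 647. -115.  138.]
156 [297.37179487 181.20512821] [600.  13. 108.] [651.  39. 162.] [624.  26. 139.]
26 [347.15384615 177.38461538] [633. -93. 105.] [657. -86. 110.] [644. -88. 107.]
19 [310.84210526 182.68421053] [619.  -7. 105.] [642.   1. 108.] [630.  -4. 107.]
151 [368.35099338 223.76821192] [ 507. -148.  106.] [ 556. -123.  168.] [ 529. -135.  142.]
149 [301.26845638 232.82550336] [481.   3. 112.] [532.  23. 165.] [505.  14. 144.]
30 [354.6        227.73333333] [ 513. -112.  105.] [ 538. -103.  113.] [ 525. -107.  108.]
30 [317.56666667 232.46666667] [501. -25. 105.] [525. -18. 111.] [512. -22. 108.]
scene 3476 94.8094207657637
((577.0712280273438, -51.061309814453125), (206.9326171875, 166.97714233398438), 9.250388145446777)
high 1116 164.9635214389968
185 [315.16216216 178.78378378] [ 623. -129.  105.] [674. -95. 162.] [ 643. -111.  137.]
246 [357.10569106 200.56097561] [ 506. -148.  106.] [ 556. -118.  165.] [ 527. -133.  138.]
18 [307.16666667 193.55555556] [630. -89. 105.] [654. -82. 110.] [642. -85. 107.]
316 [271.93037975 212.12658228] [598.  -5. 105.] [649.  43. 164.] [623.  31. 133.]
30 [347.43333333 216.83333333] [ 513. -107.  105.] [537. -98. 112.] [ 524. -103.  108.]
313 [313.14696486 239.61022364] [480. -24. 105.] [531.  27. 165.] [504.  16. 134.]
```

```bash
python3 - <<'E'
from h import *
C=np.array([578,-55.5]); a=0.154
R2=np.array([[np.cos(a),-np.sin(a)],[np.sin(a),np.cos(a)]])
for n in ["top","scene"]:
    W=np.load(f"pics/{n}W.npy"); P=W.reshape(-1,3); P=P[~np.isnan(P[:,0])]
    B=(P[:,:2]-C)@R2; z=P[:,2]
    m=(abs(z-94)<3)&(abs(B[:,0])<120)&(abs(B[:,1])<70)
    print(n,"lid x",np.percentile(B[m,0],[0.3,99.7]).round(1))
    m=(abs(z-94)<3)&(abs(B[:,0])<25)&(abs(B[:,1])<100); print("lid y",np.percentile(B[m,1],[0.3,99.7]).round(1))
    for sx in(1,-1):
        for sy in(1,-1):
            m=(abs(B[:,0]-60*sx)<40)&(abs(B[:,1]*sy-75)<50)&(z>122)&(z<175)
            Q=np.column_stack([B[m,0],80-sy*B[m,1],z[m]])
            i=np.argsort(-Q[:,2])[:15]; s=np.median(Q[i,1]);h=np.median(Q[i,2])
            print("far" if sx>0 else "near","L" if sy>0 else "R",m.sum(),"x",np.percentile(Q[:,0],[3,97]).round(),"tip s,h",s.round(1),(h-115).round(1),"ang",np.arctan2(h-115,s).round(2), "s all",np.percentile(Q[:,1],[3,97]).round())
            m=(abs(B[:,0]-60*sx)<16)&(abs(B[:,1]*sy-49)<10)&(z>103)&(z<120)
            print("   catch z", np.percentile(z[m],[10,50,95]).round(1) if m.any() else None, "s", (80-sy*np.median(B[m,1])).round(1))
E
python3 - <<'E'
from h import *
a=0.154
for sg in (1,-1):
    x=np.array([-np.sin(a),np.cos(a),0])*sg; z=np.array([0,0,-1.]); R=np.column_stack([x,np.cross(z,x),z])
    print(sg,[ctrl.solve_ik([578+x_,-55+y_,250],R) for x_,y_ in((60,80),(-60,-80))])
E
```

```text
top lid x [-100.6  101.2]
lid y [-73.4  73.1]
far L 119 x [43. 75.] tip s,h 7.0 45.7 ang 1.42 s all [-0. 18.]
   catch z [103.4 105.7 107.9] s 36.6
far R 142 x [43. 76.] tip s,h 15.9 44.4 ang 1.23 s all [ 1. 24.]
   catch z [104.3 107.1 109.8] s 37.2
near L 124 x [-77. -45.] tip s,h -5.6 46.9 ang 1.69 s all [-8. 10.]
   catch z [105.  107.3 110.5] s 36.3
near R 121 x [-76. -44.] tip s,h 10.1 47.4 ang 1.36 s all [ 1. 20.]
   catch z [104.2 107.8 111.5] s 37.2
scene lid x [-102.1  100.6]
lid y [-70.5  77.1]
far L 211 x [42. 76.] tip s,h 2.2 46.1 ang 1.52 s all [-4.  6.]
   catch z [104.1 106.1 108.7] s 34.2
far R 138 x [43. 75.] tip s,h 20.2 44.6 ang 1.14 s all [ 9. 28.]
   catch z [103.9 105.6 108.7] s 39.0
near L 204 x [-78. -44.] tip s,h -9.3 47.1 ang 1.77 s all [-11.   6.]
   catch z [103.9 106.5 109.9] s 32.9
near R 170 x [-78. -45.] tip s,h 14.8 46.9 ang 1.27 s all [ 7. 24.]
   catch z [105.  108.2 110.2] s 39.2
1 [array([-9.62547125e-02,  3.44184727e-01,  1.38143306e+00, -4.44089210e-16,
        1.41597487e+00, -2.50254712e-01]), array([-4.16681185e-01,  1.27791832e-01,  1.64621363e+00, -4.44089210e-16,
        1.36758719e+00, -5.70681185e-01])]
-1 [None, array([-4.16681185e-01,  1.27791832e-01,  1.64621363e+00, -4.44089210e-16,
        1.36758719e+00,  2.57091147e+00])]
```

The lid fit is centred to within about 1 mm in the top camera, yaw is 0.154, and the flap angles are plausible. I'll close the jaws and sweep the first clip, far left.

```bash
cat >> h.py <<'E'
C=np.array([578,-55.5]); A=0.154
XB=np.array([np.cos(A),np.sin(A),0]); YB=np.array([-np.sin(A),np.cos(A),0])
RT=np.column_stack([YB,np.cross([0,0,-1.],YB),[0,0,-1.]])
H0=115.
def pos(sx,sy,s,h):
    """TCP for closed-finger tip at s inward of hinge, h above nominal hinge"""
    p=np.r_[C,0]+XB*60*sx+YB*sy*(80-s); p[2]=H0+h+ctrl.tcp_to_tips; return p
def st(tag=""):
    S=sensors.read_state(); e=S["eef_pos"]; d=(e-np.r_[C,0]); 
    print(tag,"t",round(S["t"],2),"bx",round(d@XB,1),"by",round(d@YB,1),"h",round(e[2]-ctrl.tcp_to_tips-H0,2),"F",S["force"].round(1),"g",round(S["grip_width"],1),flush=True); return S
def swing(sx,sy):
    print(ctrl.move_l(pos(sx,sy,-40,27),vel=150,threshold=10)); st("low")
    print(ctrl.move_l(pos(sx,sy,5,27),vel=80,threshold=8)); st("in1")
    print(ctrl.move_l(pos(sx,sy,20,26),vel=80,threshold=8)); st("in2")
    print(ctrl.move_l(pos(sx,sy,31,16),vel=60,threshold=10)); st("over")
def press(sx,sy,thr=18,s=33):
    r=ctrl.move_l(pos(sx,sy,s,-8),vel=12,threshold=thr); st(f"press {r}")
    return r
E
python3 - <<'E'
from h import *
ctrl.gripper_to(0,20); st("closed"); print(ctrl.tcp_to_tips)
ctrl.move_ptp(pos(1,1,-40,90),RT); st("above")
swing(1,1)
p,d=optics.grab_frame("scene"); cv2.imwrite("pics/s1.png",cv2.resize(p[120:320,200:440,::-1],(720,600)))
E
```

```text
closed t 0.87 bx -486.0 by -426.4 h 116.29 F [0.1 0.4 0.3] g -0.0
25.0
above t 3.59 bx 60.0 by 119.0 h 90.04 F [ 0.7  0.5 -0.1] g -0.0
False
low t 4.16 bx 60.2 by 119.7 h 27.22 F [-0.4  0.6  0.8] g 0.0
False
in1 t 4.88 bx 60.0 by 74.6 h 26.98 F [0.4 0.2 0.4] g 0.3
False
in2 t 5.22 bx 60.0 by 59.4 h 25.93 F [0.6 0.5 0.2] g -0.0
False
over t 5.62 bx 59.6 by 48.7 h 15.29 F [0.3 0.1 0. ] g 0.1
```

View pics/s1.png

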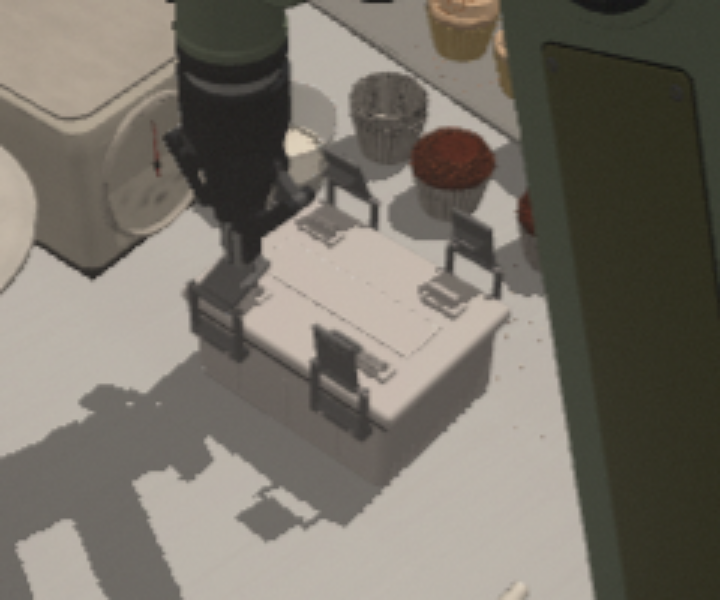

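The far-left flap (about 235,285 in the crop) is folded in under the closed fingers and the other three still stand. I'll press it now.

Run:
```python
from h import *
press(1,1)
ctrl.hold(0.2); S=st("hold")
ctrl.move_l(S["eef_pos"]+[0,0,12],vel=60); st("up")
r=press(1,1,5)
S=st(); ctrl.move_l(S["eef_pos"]+[0,0,75],vel=150); st("up")
p,d=optics.grab_frame("scene"); cv2.imwrite("pics/s2.png",cv2.resize(p[120:320,200:440,::-1],(720,600)))
```

```text
press True t 7.19 bx 60.8 by 47.2 h -0.88 F [-1.7  0.5  6.7] g 0.1
hold t 7.39 bx 60.8 by 47.1 h -0.85 F [-2.1 -0.1  5.5] g 0.1
up t 7.76 bx 61.1 by 47.1 h 11.62 F [-0.   0.6  0.6] g -0.2
press True t 8.78 bx 60.3 by 47.0 h -0.83 F [-1.   0.6  4.4] g -0.1
 t 8.78 bx 60.3 by 47.0 h -0.83 F [-1.   0.6  4.4] g -0.1
up t 9.43 bx 59.6 by 47.2 h 73.17 F [ 0.5 -0.  -0.6] g -0.2
```

View pics/s2.png

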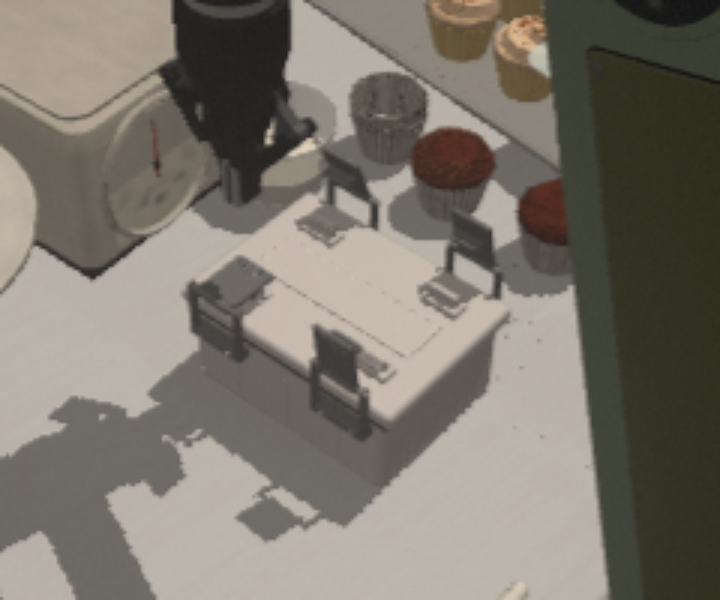

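On the re-press at 5 N the contact came at the same height as at 18 N, with no spring-back, so far left is shut. Its bracket sits about 3.4 mm low. The picture shows it flat at (240,283). Next is near right.

```bash
cat >> h.py <<'E'
def clip(sx,sy,name,thr=17):
    ctrl.move_l(pos(sx,sy,-40,73),vel=200); st("above")
    swing(sx,sy); press(sx,sy,thr); ctrl.hold(0.2); S=st("hold")
    ctrl.move_l(S["eef_pos"]+[0,0,10],vel=60); st("up")
    press(sx,sy,5); S=st()
    ctrl.move_l(S["eef_pos"]+[0,0,75],vel=150); st("up")
    p,d=optics.grab_frame("scene"); cv2.imwrite(f"pics/{name}.png",cv2.resize(p[120:320,200:440,::-1],(720,600)))
    np.save(f"pics/{name}.npy",d)
E
python3 -c "
from h import *
clip(-1,-1,'s3')"
```

```text
above t 10.67 bx -59.6 by -119.3 h 72.89 F [-0.   0.3 -0.1] g 0.2
False
low t 11.12 bx -59.8 by -119.3 h 26.68 F [-1.   0.5  0.3] g 0.1
False
in1 t 11.83 bx -59.9 by -74.7 h 27.1 F [ 0.8 -0.5 -0. ] g 0.1
False
in2 t 12.18 bx -60.1 by -59.3 h 25.8 F [-0.3 -0.1  0.3] g -0.0
False
over t 12.57 bx -60.4 by -48.4 h 15.3 F [-0.3 -0.3  0. ] g 0.0
press True t 13.9 bx -59.3 by -47.8 h 1.62 F [-1.6  0.8  6.7] g 0.1
hold t 14.1 bx -59.2 by -47.8 h 1.65 F [-2.3 -0.2  5.8] g 0.1
up t 14.43 bx -58.9 by -48.1 h 12.06 F [-0. -0.  0.] g -0.1
press True t 15.38 bx -59.6 by -47.4 h 1.68 F [-1.5 -0.1  4. ] g 0.2
 t 15.38 bx -59.6 by -47.4 h 1.68 F [-1.5 -0.1  4. ] g 0.2
up t 16.03 bx -60.2 by -47.1 h 75.74 F [-0.4  0.7 -0.4] g 0.1
```

View pics/s3.png

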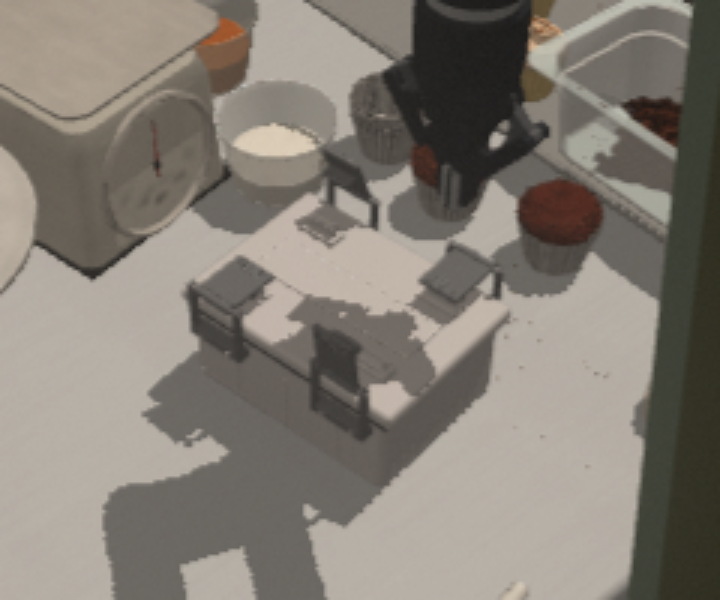

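```bash
cat >> h.py <<'E'
def tilt(n,d,sx,sy):
    W=cloud(n,d); P=W.reshape(-1,3); P=P[~np.isnan(P[:,0])]
    B=(P[:,:2]-C)@np.array([XB[:2],YB[:2]]).T; z=P[:,2]; s=80-sy*B[:,1]
    m=(abs(B[:,0]-60*sx)<14)&(s>6)&(s<44)&(z>108)&(z<132)
    if m.sum()<15: print(n,sx,sy,"few",m.sum()); return
    k=np.polyfit(s[m],z[m],1); print(n,(sx,sy),m.sum(),"slope",k[0].round(3),"z at hinge",k[1].round(1),"at 46",np.polyval(k,46).round(1))
E
python3 - <<'E'
from h import *
d=np.load("pics/s3.npy")
for c in((1,1),(-1,-1)): tilt("scene",d,*c)
_,d=optics.grab_frame("top")
for c in((1,1),(-1,-1)): tilt("top",d,*c)
E
```

```text
scene (1, 1) 149 slope -0.007 z at hinge 115.1 at 46 114.8
scene (-1, -1) 148 slope -0.001 z at hinge 117.1 at 46 117.1
top (1, 1) 192 slope 0.003 z at hinge 114.5 at 46 114.7
top (-1, -1) 44 slope 0.142 z at hinge 111.2 at 46 117.7
```

Depth gives slopes near 0 for both flaps, with heights matching the felt contact. The low-count top value for near right is occluded by the arm. The first opposite pair is shut, so I'll do the other two.

```bash
python3 -c "
from h import *
clip(1,-1,'s4')
clip(-1,1,'s5')
p=pos(-1,1,-40,110); ctrl.move_l(pos(-1,1,33,110),vel=200)
ctrl.set_joints([-1.433, 0.207, 1.542, 0, 1.393, -0.15]); st('home')
d0=np.load('pics/top0.npy')
for n in('top','scene'):
    p,d=optics.grab_frame(n); cv2.imwrite(f'pics/{n}9.png',p[:,:,::-1]); np.save(f'pics/{n}9.npy',d)
    for c in((1,1),(-1,-1),(1,-1),(-1,1)): tilt(n,d,*c)
"
```

```text
above t 16.98 bx 59.2 by -119.5 h 72.01 F [-0.4  0.7  0.3] g 0.1
False
low t 17.44 bx 59.3 by -119.5 h 26.67 F [0.1 0.4 1.1] g -0.0
False
in1 t 18.15 bx 60.1 by -74.7 h 27.06 F [ 0.1 -0.3 -0.2] g -0.0
False
in2 t 18.49 bx 59.9 by -59.3 h 25.81 F [-1.   0.3 -0.3] g 0.3
False
over t 18.89 bx 59.6 by -48.3 h 15.2 F [ 0.3  0.2 -0.1] g 0.0
press True t 20.31 bx 60.8 by -47.7 h 0.76 F [-0.3  0.5  6.3] g 0.2
hold t 20.51 bx 60.8 by -47.7 h 0.77 F [-1.3  0.   5.4] g 0.3
up t 20.84 bx 61.2 by -47.9 h 11.28 F [-0.1 -0.1 -0.7] g 0.1
press True t 21.77 bx 60.4 by -47.3 h 0.76 F [-0.4 -0.2  5.1] g 0.3
 t 21.77 bx 60.4 by -47.3 h 0.76 F [-0.4 -0.2  5.1] g 0.3
up t 22.43 bx 59.8 by -47.0 h 74.68 F [ 0.3  0.3 -1.3] g -0.3
above t 23.66 bx -59.3 by 119.2 h 73.16 F [-0.4 -0.4  0.6] g -0.1
False
low t 24.12 bx -59.9 by 119.5 h 26.66 F [0.7 0.9 0.6] g 0.0
False
in1 t 24.83 bx -60.1 by 74.5 h 26.98 F [-0.7  0.9 -0.5] g -0.1
False
in2 t 25.18 bx -60.0 by 59.4 h 25.94 F [-0.3  0.5  0.2] g 0.1
False
over t 25.57 bx -60.4 by 48.7 h 15.44 F [ 0.3 -0.1  0.1] g -0.1
press True t 26.94 bx -59.2 by 47.3 h 0.62 F 
[... 169 characters left out ...]
 -59.6 by 47.1 h 0.72 F [-1.4 -0.1  5.2] g 0.0
 t 28.39 bx -59.6 by 47.1 h 0.72 F [-1.4 -0.1  5.2] g 0.0
up t 29.05 bx -60.2 by 47.3 h 74.84 F [ 0.3 -0.7 -0.4] g -0.1
home t 31.7 bx -484.7 by -425.9 h 115.79 F [ 0.6 -0.2 -0. ] g -0.4
top (1, 1) 190 slope 0.024 z at hinge 113.7 at 46 114.8
top (-1, -1) 199 slope -0.001 z at hinge 116.8 at 46 116.7
top (1, -1) 189 slope 0.009 z at hinge 115.6 at 46 116.0
top (-1, 1) 203 slope -0.006 z at hinge 116.0 at 46 115.7
scene (1, 1) 149 slope 0.009 z at hinge 114.7 at 46 115.1
scene (-1, -1) 150 slope -0.0 z at hinge 117.2 at 46 117.2
scene (1, -1) 123 slope -0.002 z at hinge 116.7 at 46 116.6
scene (-1, 1) 173 slope -0.011 z at hinge 116.4 at 46 115.9
```

View pics/top9.png

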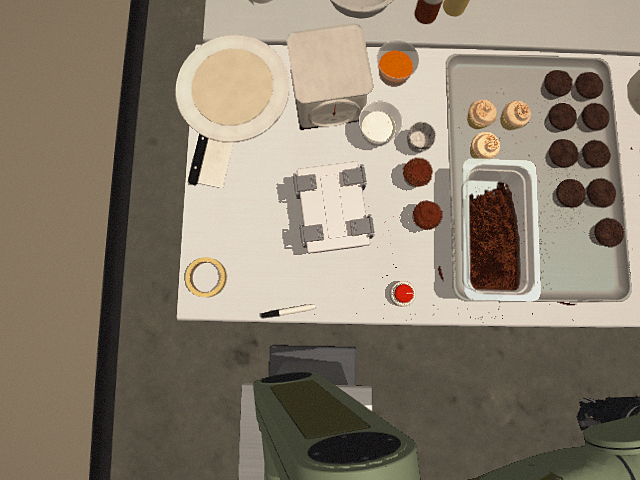

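View pics/scene9.png

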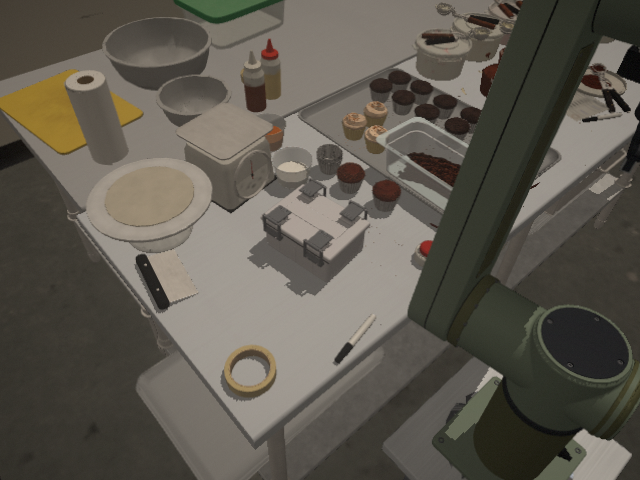

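All four clips lie flat, at (306,181), (353,176), (312,233) and (358,227) in the top view. The box and the bystanders are where they started.

```bash
python3 -c "
from h import *
ctrl.finish_job(); st('done')"
```

```text
the job is handed in; nothing more can be done
the job is handed in; nothing more can be done
```

All four lid clips are shut and the job is handed in, at about 32 s of the 64 s allowed. I worked crosswise with closed fingers: far left, near right, far right, near left. Each flap was swung in from outside and pressed straight down, stopping on force at 17–18 N (readings were taken only after each stop, so the peak itself was not recorded).

- **Felt shut:** a second press at 5 N met each flap at the same height as the first (within 0.1 mm), so none had sprung back. The felt heights put the brackets about 1–3.5 mm below nominal.
- **Depth cameras at the end:** flap slopes were within 0.011 rad of level, except far left in the top view at 0.024. That same flap read 0.003 earlier and 0.009 in the scene view with its end height unchanged, so I took the 0.024 as noise.
- **Other disagreement:** a mid-job top-view reading of 0.142 on near right was taken with the arm blocking most of the flap. Clear views later gave about 0.
- **Box and bystanders:** I compared start and end pictures by eye. The box and bystanders show no visible shift, and the arm was back at its start pose, clear of everything.

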